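# Cure a re-cemented stereo-viewer lens bezel for three dots

### The job

Lay the oval brass lens bezel that is out on the slate face up on the floor of the curing unit's open drawer, beside its mate and without dropping it, and push the drawer fully home. Turn the selector to the three-dot mark, and only when the drawer is home and the selector is set press the start button down, then let go. Leave the other things on the bench where they are.

Things in the scene. Friction and masses are not known exactly. Their poses are not given: they have to be found in the camera images.
- curer: Bench curing unit, fixed, light grey, 200 deep (x) x 260 wide (y) x 196 high, front turned to the robot's right. Origin: centre of its underside, on the slate. x points from its front into the depth, y to its left seen from the front, z up. Front face at x = -100, to z = 104; above it the control panel slopes at 38 degrees from level, from x = -100, z = 104 to x = 18, z = 196; then a flat top.
- drawer (a joint): Drawer opening in m: 0 = fully home; drawn out along the unit's -x, starts open 0.12 to 0.145, end stop 0.15. Slides at 2 to 4 N and stays where left. Inside 150 deep x 210 wide, side walls 28 and back wall 30 high, 4 thick; front panel 12 thick, 250 wide, its top 58 above the floor, against the unit's face when home.
- drawer_floor (a point): Middle of the 150 x 210 drawer floor, on its upper side, 26 above the slate; moves with the drawer, axes as the unit's. With the drawer open by q, the floor lies uncovered from x = -75 to x = q - 75 mm (the unit's face stands over the rest).
- drawer_pull (a point): Middle of the front edge of the steel lip pull on the drawer front (lip 110 wide, 10 thick, standing 16 out from the front panel), 70 above the slate; moves with the drawer. Pushing here along the unit's +x shuts the drawer.
- dial (a joint): Selector angle in rad, growing clockwise seen from outside the panel. Detents every 20 degrees: 0 = off (plain bar mark), 0.349 = fan only (open ring), 0.698 = one dot, 1.047 two dots, 1.396 three dots (pointer straight up the slope), 1.745 four dots; end stops just past off and four. A sprung ball pulls it into the nearest detent; about 0.1 N m turns it on. Starts at off, ring or one dot.
- dial_grip (a point): On the selector's axis, 18 above its round scale plate (140 across) and halfway up the grip; turns with the knob. z points out of the panel, x to the pointer. Black knob: a skirt 68 across and 6 high with a pointed nose, on it a ribbed round grip 56 across from 6 to 30 above the plate (12 below to 12 above this point), a white line from its centre to the nose. Grip the 56, tool along the axis.
- start (a joint): Start button travel in m: 0 = out, 0.006 = fully down (about 6 N; about 2 N to begin moving); it springs back when let go.
- start_top (a point): Centre of the top face of the start button: a round steel button 36 across, in a 52 aluminium collar, on the same sloping panel right of the selector. z points out of the panel; the button goes in along -z. Its top stands 10 proud of the collar.
- bezel: The loose oval brass bezel out on the slate, with its lens cemented in: oval 78 long (x) x 56 wide (y) x 14 high, ring 10 wide, outer side upright to 10 and bevelled above, face (z) up. Origin: centre of its underside. 140 g. Lies in front of the drawer, nearer to or farther from the robot, at any yaw. Grip across the 56 width.
- mate: The other bezel of the pair, same shape and size, already lying face up in the drawer's right half (its -y half). Origin: centre of its underside.
- handle_grip: Turned walnut handle with a square brass bracket, 135 long x 33 x 33, lying along its x; bystander.
- spatula: Horn spatula, 170 long (x) x 26 x 6, lying flat; bystander.
- focus_rail: Black japanned focusing rail with a carriage and cross bar, 220 long (x) x 100 x 60 high; bystander.
- funnel_stand: Tin funnel in a wooden stand, base 130 x 110, 200 high; bystander.
- viewer: Walnut stereo viewer with two brass eyepieces on top, 125 x 175, 143 high; bystander.
Things that resemble listed ones, but are neither listed nor needed, are in the scene too. Leave any blue or turquoise look-alike of the bezel alone. What is shaped like the mate but orange is not meant.

How it is judged:
By the outcome, as a careful person would: the job done as asked, in the order asked, and still so for the second after the job is handed in, with the robot touching nothing.
It also fails if it takes over 64 s, if anything falls off the work surface, if the arm or the gripper's body presses on something with over 40 N, if the wrist force passes 120 N, or if a joint passes its speed limit or range.

### The arm

A 6-joint arm with a two-finger parallel gripper is mounted at the origin on the work surface. World frame = base frame: x ahead of the robot, y to its left, z up, the work surface at z = 0. Lengths are in m, angles in degrees, forces in N, time in s.
With the tool pointing down it reaches from about 0.4 to 0.825 m from the base axis. Payload 7 kg.
Tool frame: the origin (TCP) lies at the very end of the fingers, on their centre line; the grasp point (between the pads) lies 19 mm behind it (r.grasp_offset is the z of the grasp point in the tool frame, in m); z points along the fingers, y is the direction in which the jaws open and shut (so a half turn about z gives the same grasp; the last joint's range is limited). The gripper opens to 88 mm and grips with 3 to 60 N. Pads are 19 mm wide; open, the fingers measure 130 mm over their backs; the gripper's body (78 mm by 193 mm) begins 47 mm behind the grasp point.
Start: joints at [-59.066, 20.546, 0.682, 0, -70.136, -16.507], TCP at [0.168, -0.654, 0.227] pointing down, gripper open.
Joint ranges: [-176.03, 176.03], [-82.01, 121.73], [-58.28, 71.71], [-173.87, 95.51], [-174.79, -0.11], [-173.66, 173.66]. Speed limits (degrees/s): [136.94, 136.94, 172.46, 180, 180, 180].

### API

Orientations are given as [roll, pitch, yaw] about the fixed x, y, z axes, in that order (R = Rz(yaw) Ry(pitch) Rx(roll)).
In Python, from plant import r gives the robot as it stands.
- The arm moves only by the tool carry_out, never from a script. Its argument "plan" is a list of rows, each a list of 6 numbers: the shift along the world's x, y, z in m, then the turn, a rotation vector about the world's x, y, z in rad. In form: [[tx, ty, tz, wx, wy, wz], ...]. A call has 1 to 12 rows; each row shifts and turns the pose as measured when the row begins; what a row does not reach is not made up. A row lasts 1/12 s, in which the tool goes at most 41.7 mm and 7.16 degrees, less where a joint would pass 70% of its speed; a pose out of reach is approached as far as the arm can. A call with a gripper value outside its range is refused whole. "fingers" is the closure, from -1 (fully open) to 1 (shut), set as the call begins (left out, the last holds). The fingers move at their own pace and stop on an object; "force" is the grip in N (left out, the last holds). Time passes only in rows, so rows that do not move let the fingers close. It gives the time, the measured TCP pose, the force and the opening at its end, in the units of the state.
- r.get_state(): the state, without advancing time (a new reading comes with each control period).
- r.capture(name): name is "side" or "top"; returns the picture (400x640x3 uint8, red, green, blue); there is no depth.
- r.camera_model(name): a dict with "fov_y" (degrees; the focal length in pixels is half the picture's height over the tangent of half this angle, whatever the lens; pixels are square), "cx", "cy" (the principal point, pixels), "R" (3x3) and "t" (3): a world point X has camera coordinates R X + t. Camera axes: x right, y down, z forward; pixel columns grow to the right and rows downward; lengths in m; the calibration is good to about 2 mm. A picture is of the moment at which its call begins. camera_model takes no time and is no camera call.
- r.close_job(): hands the job in, once; it reports no verdict.
The state is a dict: "time_s": time; "joints": joint angles; "qd": joint speeds; "joint_torque": joint torques, N m; "tcp_pos": TCP position; "eef_rot": TCP orientation; "contact_force": force on the tool from outside, world axes, zero at the start; "moment": the same for the moment, N m; "gripper_width": finger opening in m.
Only numpy, scipy, OpenCV 4.12 (cv2) and the standard library are available. Lean on these libraries where they do the work, as an engineer would, in place of code of your own. Each camera call takes 0.05 s, during which the arm holds its last target.

## Working session

There is one attempt and no reset: what is moved stays moved. The work goes in short steps, Python scripts to look and compute and a tool call to move; the robot and the scene stay as the last step left them, time stands still between calls to the robot, and variables do not carry over. Pictures are saved under pics/ and viewed, and the job is handed in when it is done.

Besides the shell and the picture viewer there is one more tool, called after "Emit:" as name(argument=value, ...), one argument or row to a line, values as JSON. carry_out: Moves the arm, as the interface text tells. Its arguments: {"type":"object","properties":{"plan":{"type":"array"},"fingers":{"type":"number"},"force":{"type":"number"}},"required":["plan"]}

```bash
ls; mkdir -p pics
python3 - <<'E'
from plant import r
import cv2
for n in("side","top"):
    im=r.capture(n); cv2.imwrite(f"pics/{n}0.png",im[:,:,::-1])
    print(n,r.camera_model(n))
print(r.get_state(), r.grasp_offset)
E
```

```text
pics
side {'fov_y': 50.20859776703506, 'cx': 322.6794293731813, 'cy': 198.88966437006573, 'R': array([[-0.2549883 ,  0.96684807,  0.01363005],
       [ 0.5847882 ,  0.16542238, -0.79413991],
       [-0.77006735, -0.19452569, -0.60758211]]), 't': array([ 0.11221672, -0.21836145,  1.93856539])}
top {'fov_y': 51.4213900621242, 'cx': 326.6718466509406, 'cy': 194.110843105327, 'R': array([[ 5.98470740e-05, -9.99854319e-01, -1.70686097e-02],
       [-9.92253913e-01,  2.06099511e-03, -1.24209200e-01],
       [ 1.24226284e-01,  1.69438283e-02, -9.92109236e-01]]), 't': array([0.04210064, 0.56870492, 1.38635159])}
{'time_s': 0.1, 'joints': array([-5.90646334e+01,  2.05910513e+01,  6.39399031e-01, -1.78262468e-02,
       -7.01360319e+01, -1.65072473e+01]), 'qd': array([-0.0553914 , -0.03012767,  0.16400894,  0.02514482,  0.0723721 ,
        0.0429913 ]), 'joint_torque': array([-5.49793804e-04, -5.84164453e+01,  2.93753010e+01,  7.01541334e+00,
        1.02334691e-02, -6.45021896e-05]), 'tcp_pos': array([ 0.16805737, -0.6532956 ,  0.22567696]), 'eef_rot': array([ 1.79911168e+02, -8.84880999e-03, -1.65577944e+02]), 'contact_force': array([-0.54172795,  0.21361651, -0.39857133]), 'moment': array([ 0.03185828, -0.00997257, -0.01922211]), 'gripper_width': 0.08776163901699534} -0.0188
```

View pics/side0.png

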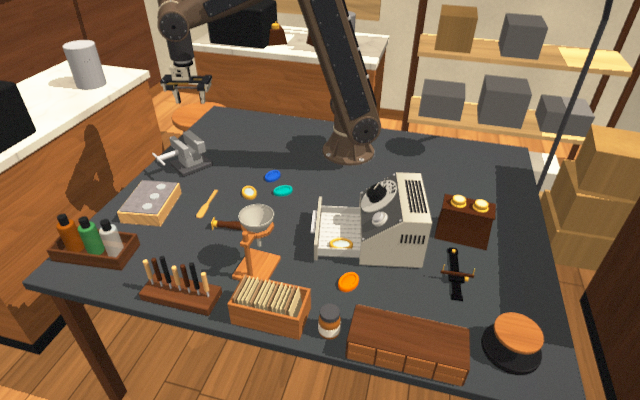

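View pics/top0.png

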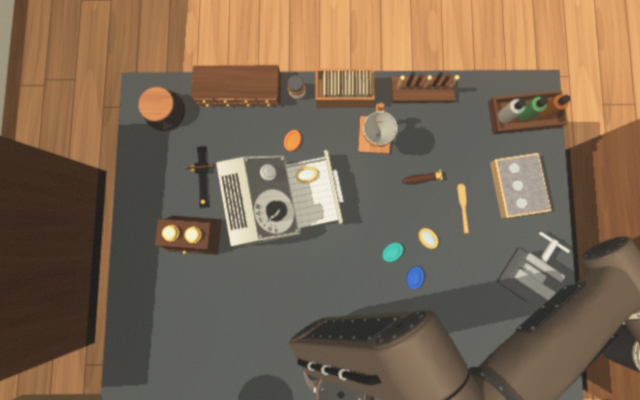

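The top view shows the bezel at about (428,238), the drawer at about (315,190) with the mate at (307,174), the dial at (274,212) and the button at (268,172). Next: zoomed crops.

Run:
```python
import cv2
im=cv2.imread("pics/top0.png")
c=im[145:255,210:350]; cv2.imwrite("pics/t_c.png",cv2.resize(c,None,fx=5.5,fy=5.4,interpolation=cv2.INTER_CUBIC))
c=im[220:300,370:460]; cv2.imwrite("pics/t_b.png",cv2.resize(c,None,fx=6,fy=6,interpolation=cv2.INTER_CUBIC))
im=cv2.imread("pics/side0.png")
c=im[165:275,300:440]; cv2.imwrite("pics/s_c.png",cv2.resize(c,None,fx=5.5,fy=5.4,interpolation=cv2.INTER_CUBIC))
```

```text
(no output)
```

View pics/t_c.png

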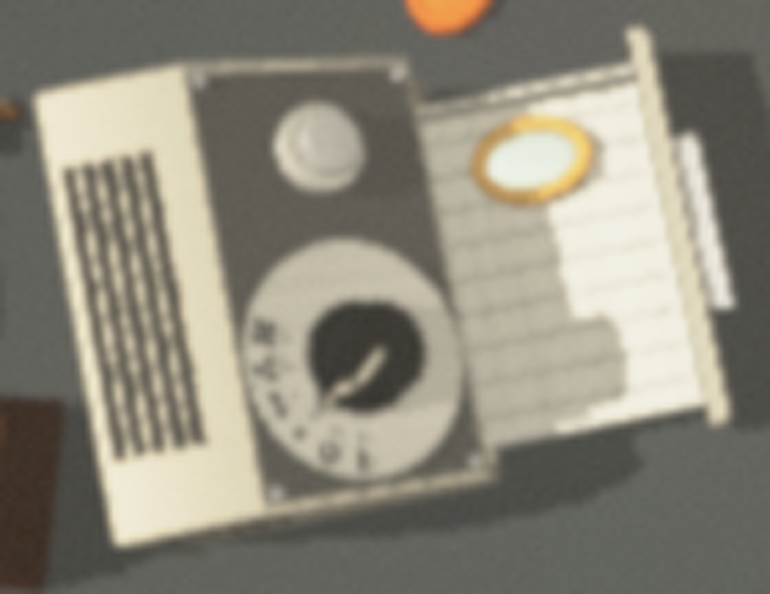

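View pics/t_b.png

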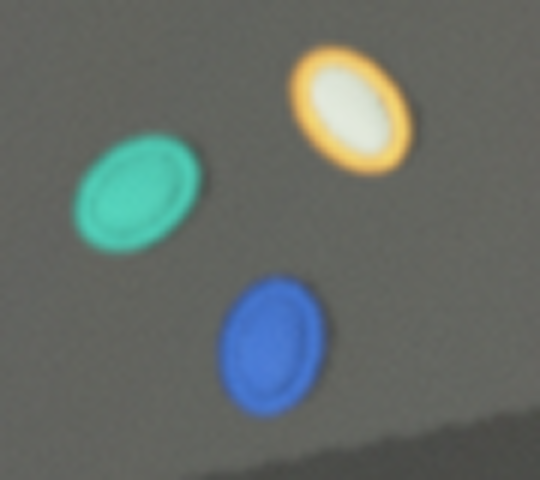

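View pics/s_c.png

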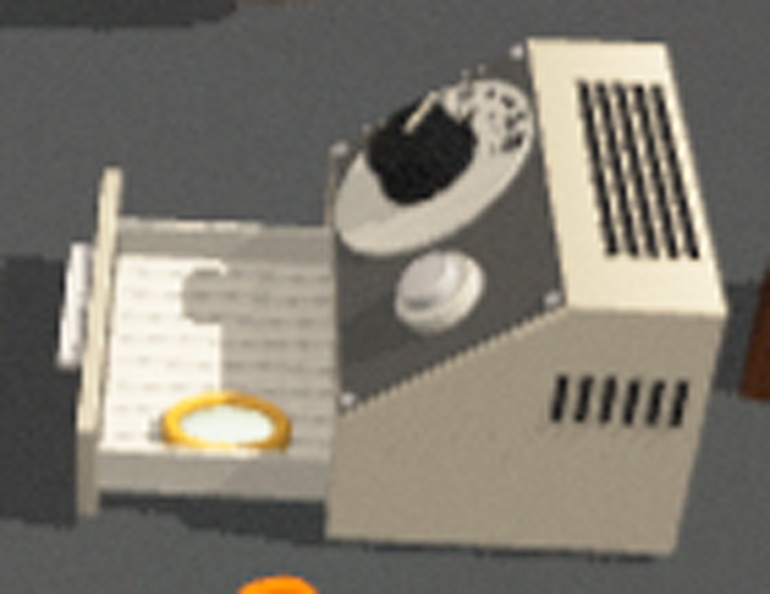

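```bash
cat > h.py <<'E'
import numpy as np, cv2
from plant import r
def P(n,X):
    m=r.camera_model(n); f=200/np.tan(np.radians(m['fov_y']/2))
    c=np.atleast_2d(X)@np.array(m['R']).T+m['t']
    return np.c_[f*c[:,0]/c[:,2]+m['cx'],f*c[:,1]/c[:,2]+m['cy']]
def ray(n,uv):
    m=r.camera_model(n); f=200/np.tan(np.radians(m['fov_y']/2)); R=np.array(m['R'])
    d=R.T@np.array([(uv[0]-m['cx'])/f,(uv[1]-m['cy'])/f,1]); return -R.T@m['t'],d
def plane(n,uv,z):
    o,d=ray(n,uv); return o+d*(z-o[2])/d[2]
def tri(a,b):
    A=[];B=[]
    for n,uv in(("top",a),("side",b)):
        o,d=ray(n,uv); d/=np.linalg.norm(d); M=np.eye(3)-np.outer(d,d); A.append(M);B.append(M@o)
    X=np.linalg.lstsq(np.vstack(A),np.hstack(B),rcond=None)[0]
    return X,P("top",X)[0]-a,P("side",X)[0]-b
def C(p): return np.array([210+p[0]/5.5,145+p[1]/5.4])
def S(p): return np.array([300+p[0]/5.5,165+p[1]/5.4])
def T(pose):
    x,y,a=pose; c,s=np.cos(a),np.sin(a); return np.array([[c,-s,0,x],[s,c,0,y],[0,0,1,0],[0,0,0,1]])
def U(pose,X): return np.atleast_2d(X)@T(pose)[:3,:3].T+T(pose)[:3,3]
E
cat > m.py <<'E'
from h import *
from scipy.optimize import least_squares
tp={(100,-130,196):(35,97),(100,130,196):(115,547),(-100,-130,104):(410,60),(-100,130,104):(495,478),(18,-130,196):(185,65),(18,130,196):(265,505)}
sp={(100,130,196):(667,43),(100,-130,196):(725,315),(18,130,196):(527,40),(18,-130,196):(568,308),(-100,-130,104):(335,408),(-100,130,104):(333,145),(-100,-130,0):(328,535),(100,-130,0):(672,553)}
kt=np.array(list(tp))/1000;vt=np.array([C(v) for v in tp.values()])
ks=np.array(list(sp))/1000;vs=np.array([S(v) for v in sp.values()])
f=lambda p:np.r_[(P("top",U(p,kt))-vt).ravel(),(P("side",U(p,ks))-vs).ravel()]
s=least_squares(f,[.55,.1,1.7],loss='soft_l1'); print(s.x,np.degrees(s.x[2])); print(np.round(f(s.x).reshape(-1,2),1))
np.save("pose.npy",s.x)
inv=np.linalg.inv(T(s.x)); loc=lambda X:1000*(inv@np.r_[X,1])[:3]
for p in((630,30),(650,28),(710,425),(728,420)): print("panel",loc(plane("top",C(p),.084)))
for p in((105,170),(122,172)): print("panelS",loc(plane("side",S(p),.084)))
for p in((697,133),(733,305)): print("lip",loc(plane("top",C(p),.075)))
X,a,b=tri(C((318,143)),S((435,283))); print("button",X,loc(X),a,b)
# bezel, mate by colour
import sys
for n in("top","side"):
    im=cv2.imread(f"pics/{n}0.png"); h=cv2.cvtColor(im,cv2.COLOR_BGR2HSV)
    m=cv2.inRange(h,(12,90,130),(32,255,255))
    for c in cv2.findContours(m,cv2.RETR_EXTERNAL,cv2.CHAIN_APPROX_NONE)[0]:
        if len(c)>25:
            e=cv2.fitEllipse(c); print(n,np.round(e[0],1),np.round(e[1],1),round(e[2]))
            if n=="top" and 400<e[0][0]<450 and 220<e[0][1]<260 or n=="side" and 235<e[0][0]<265 and 180<e[0][1]<205: zs=0.008
            elif n=="top" and 290<e[0][0]<325 and 160<e[0][1]<190 or n=="side" and 325<e[0][0]<350 and 230<e[0][1]<255: zs=.034
            else: continue
            q=np.array([plane(n,p[0],zs)[:2] for p in c]).astype(np.float32)*1000
            e=cv2.fitEllipse(q);print("  world",e, "local",loc([e[0][0]/1e3,e[0][1]/1e3,zs]))
E
python3 m.py
```

```text
[0.5399954  0.25578992 1.77382687] 101.6327933766719
[[-0.5 -0.4]
 [-0.5 -0.3]
 [-1.4 -0.2]
 [-1.6 -0.1]
 [-1.6  0.2]
 [-0.9  1.9]
 [-1.2 -0.6]
 [-0.6 -1.4]
 [ 0.  -1. ]
 [-0.2 -1.4]
 [-0.3  1.2]
 [-1.1 -0.3]
 [-1.3  1.4]
 [-1.2  1.1]]
panel [-237.92198739 -124.41822666   84.        ]
panel [-250.10539806 -123.15535367   84.        ]
panel [-235.38979712  125.1032835    84.        ]
panel [-246.50887825  124.30767621   84.        ]
panelS [-242.58372377  117.00564056   84.        ]
panelS [-231.45825486  115.62296754   84.        ]
lip [-265.00023868  -54.15839278   75.        ]
lip [-264.30676541   55.35536688   75.        ]
button [0.62524442 0.22560133 0.16054161] [-46.75801234 -77.41082302 160.54161167] [-0.24121554  0.03768718] [-0.24936144  0.0089658 ]
top [634.1 386.8] [11.2 35.2] 2
top [606.  384.2] [35.9 44. ] 62
top [428.  237.9] [16.9 23.3] 137
  world ((420.12335205078125, -305.66009521484375), (58.52316665649414, 78.32462310791016), 131.83074951171875) local [-525.74700955  230.61984602    8.        ]
top [192.2 234.3] [17.5 18. ] 18
top [169.7 232.7] [17.6 18.3] 36
top 
[... 2442 characters left out ...]
13.2 15.3] 128
  world ((423.2218322753906, -302.55328369140625), (54.34645462036133, 95.09857940673828), 123.5158462524414) local [-523.32878499  226.9585556     8.        ]
side [148.5 199.5] [46.3 62.6] 57
side [363.6 156.7] [ 5.2 16.7] 67
side [602.3 163. ] [71.8 86.4] 113
side [390.9 122.8] [13.7 25.1] 100
side [479.8 124.8] [ 42.8 152.5] 99
side [ 80.4 183.5] [ 98.6 303.4] 48
side [291.7  73.9] [ 3.8 15.7] 114
side [370.4  78.7] [ 8.8 23.5] 1
side [261.1  88.5] [ 38.8 127.5] 102
side [260.3  60.2] [  5.6 134.2] 96
side [608.7  63.4] [26.5 46.5] 101
side [502.7  39.4] [ 59.4 154.8] 96
side [173.1   7.3] [ 8.4 11.3] 113
side [365.2   8.7] [21.3 38. ] 101
side [288.3   6.5] [14.4 28.2] 98
```

```bash
sed -i 's#210+p\[0\]/5.5,145+p\[1\]/5.4#209.6+p[0]/5.5,144.6+p[1]/5.4#; s#300+p\[0\]/5.5,165+p\[1\]/5.4#299.6+p[0]/5.5,164.6+p[1]/5.4#' h.py
cat >> m.py <<'E'
print("-----dial")
X,a,b=tri(C((354,359)),S((433,167))); print(X,loc(X),a,b, "above panel",(loc(X)[2]-104-(loc(X)[0]+100)*np.tan(np.radians(38)))*np.cos(np.radians(38)))
# angle: intersect with the plate/grip planes
R=T(s.x)[:3,:3]; up=R@[np.cos(np.radians(38)),0,np.sin(np.radians(38))]; n=R@[-np.sin(np.radians(38)),0,np.cos(np.radians(38))]; left=R@[0,1,0]
D=X
def pp(nm,uv,h):
    o,d=ray(nm,uv); X=o+d*(((D+n*h-o)@n)/(d@n)); v=X-D; return v@up*1000,v@left*1000
# clockwise from outside: up -> right(-left). angle from up, cw
def ang(v): return np.degrees(np.arctan2(-v[1],v[0]))+80
for h in(0,): 
  for p in((365,458),(330,455),(302,435),(278,402),(262,370),(262,330)): v=pp("top",C(p),h); print("mark",np.round(v),ang(v))
a=pp("top",C((383,350)),.030); b=pp("top",C((352,385)),.03);c=pp("top",C((325,408)),.006);e=pp("top",C((335,390)),.006)
print("line",a,b,c,e, ang(np.subtract(b,a)),ang(c))
a=pp("side",S((437,93)),.030); b=pp("side",S((408,130)),.03);print(a,b,ang(np.subtract(a,b)),ang(a))
print("n",n,"up",up,"left",left)
E
python3 m.py | grep -v -E "^(side|top) "
python3 - <<'E'
import cv2
im=cv2.imread("pics/top0.png");cv2.imwrite("pics/t_d.png",cv2.resize(im[185:236,250:300],None,fx=11,fy=11,interpolation=cv2.INTER_CUBIC))
im=cv2.imread("pics/side0.png");cv2.imwrite("pics/s_d.png",cv2.resize(im[175:225,355:405],None,fx=11,fy=11,interpolation=cv2.INTER_CUBIC))
E
```

```text
[0.54066822 0.25550531 1.77238054] 101.54992435292803
[[ 0.1 -0.2]
 [-0.  -0.2]
 [-0.8  0.1]
 [-1.2  0.1]
 [-1.1  0.4]
 [-0.5  2.1]
 [-0.9 -0.1]
 [-0.3 -0.9]
 [ 0.4 -0.5]
 [-0.  -0.9]
 [-0.1  1.7]
 [-0.8  0.2]
 [-1.   1.9]
 [-1.   1.7]]
panel [-236.28862993 -125.77523823   84.        ]
panel [-248.475589 -124.529751   84.      ]
panel [-234.14036943  123.81982418   84.        ]
panel [-245.25965442  123.00780574   84.        ]
panelS [-243.91351014  119.51533169   84.        ]
panelS [-232.77101714  118.14488323   84.        ]
lip [-263.47192064  -55.545081     75.        ]
lip [-262.94696883   54.00035028   75.        ]
button [0.62625549 0.22540158 0.16296587] [-46.6305741  -77.82675547 162.9658686 ] [ 0.10587533 -0.01667856] [ 0.10943637 -0.00409496]
  world ((420.12335205078125, -305.66009521484375), (58.52316665649414, 78.32462310791016), 131.83074951171875) local [-525.66644958  230.46140681    8.        ]
  world ((637.970703125, 111.3287124633789), (52.60944747924805, 73.96434020996094), 11.277605056762695) local [-160.73917826  -66.46488159   34.        ]
  world ((636.18212
[... 558 characters left out ...]
03548498394
mark [53. 19.] 60.11140399632071
mark [59. -0.] 80.13457977441628
mark [ 54. -23.] 102.83211537328569
line (np.float64(-2.0091677135823556), np.float64(0.7271908642198766)) (np.float64(21.930123351059727), np.float64(18.357340955616)) (np.float64(27.56761204698294), np.float64(26.65673066306353)) (np.float64(19.104806117348314), np.float64(17.179173239039546)) 43.63011960117347 35.96238604470542
(np.float64(23.91210353842634), np.float64(24.827622047792783)) (np.float64(2.1559160073499966), np.float64(3.2312340818334575)) 35.21119389281964 33.923892614956024
n [ 0.12326879 -0.60319471  0.78801075] up [-0.15777686  0.77205402  0.61566148] left [-0.97975061 -0.20022171  0.        ]
```

View pics/t_d.png

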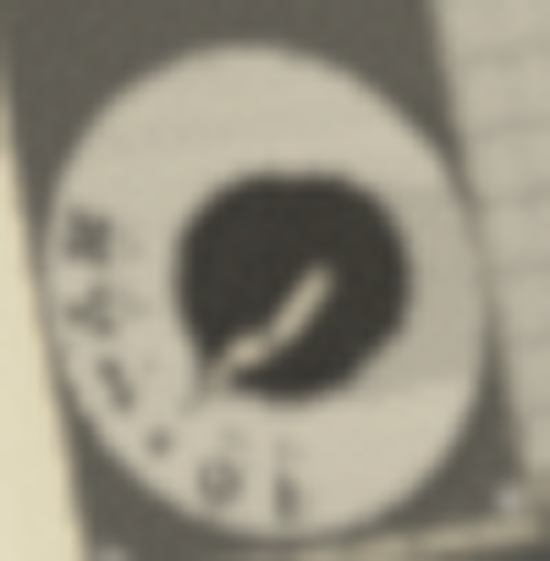

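View pics/s_d.png

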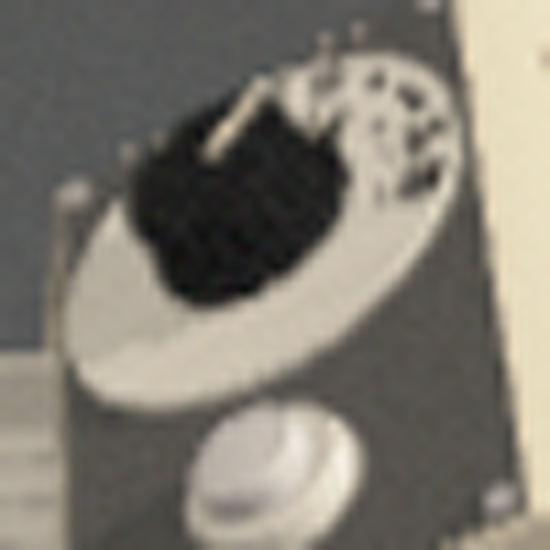

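Selector at one dot (40°), so +40° is needed. Drawer opening is about 0.135 m and the bezel is at about (0.421, -0.305) with its jaw axis at 132°. Moving above it.

Emit:
carry_out(
  plan=[
    [0.023,0.0315,0,0,0,0.0435],
    [0.023,0.0315,0,0,0,0.0435],
    [0.023,0.0315,0,0,0,0.0435],
    [0.023,0.0315,0,0,0,0.0435],
    [0.023,0.0315,0,0,0,0.0435],
    [0.023,0.0315,0,0,0,0.0435],
    [0.023,0.0315,0,0,0,0.0435],
    [0.023,0.0315,0,0,0,0.0435],
    [0.023,0.0315,0,0,0,0.0435],
    [0.023,0.0315,0,0,0,0.0435],
    [0.023,0.0315,0,0,0,0.0435],
  ],
  fingers=-1,
  force=20,
)

```text
time_s: 1.02
tcp_pos: [0.4213, -0.2937, 0.2189]
eef_rot: [179.4, -0.2, -137.6]
contact_force: [1.0, -0.6, -0.2]
gripper_width: 0.088
```

Emit:
carry_out(
  plan=[
    [0,-0.011,-0.04,0.01,0,-0.01],
    [0,0,-0.04,0,0,0],
    [0,0,-0.04,0,0,0],
    [0,0,0,0,0,0],
    [0,0,0,0,0,0],
  ],
)

```text
time_s: 1.43
tcp_pos: [0.4302, -0.2952, 0.0987]
eef_rot: [179.4, 0.4, -137.0]
contact_force: [1.0, -0.9, 0.1]
gripper_width: 0.0877
```

Run:
```python
from h import *
s=r.get_state(); print(s['tcp_pos'],s['eef_rot'])
for n in("top","side"):
    im=r.capture(n)[:,:,::-1].copy(); cv2.imwrite(f"pics/{n}1.png",im)
    print(P(n,s['tcp_pos']),P(n,[s['tcp_pos'][0],s['tcp_pos'][1],0]))
a=cv2.imread("pics/top1.png")[190:290,380:480];b=cv2.imread("pics/side1.png")[130:230,200:300]
cv2.imwrite("pics/c1.png",cv2.resize(np.hstack([a,b]),None,fx=4,fy=4,interpolation=cv2.INTER_CUBIC))
```

```text
[ 0.43024722 -0.29519463  0.09866545] [ 179.36176682    0.4327147  -136.95490887]
[[430.93903045 234.16771294]] [[424.31309871 234.98273506]]
[[247.78322099 173.89970598]] [[250.13550113 194.89198549]]
```

View pics/c1.png

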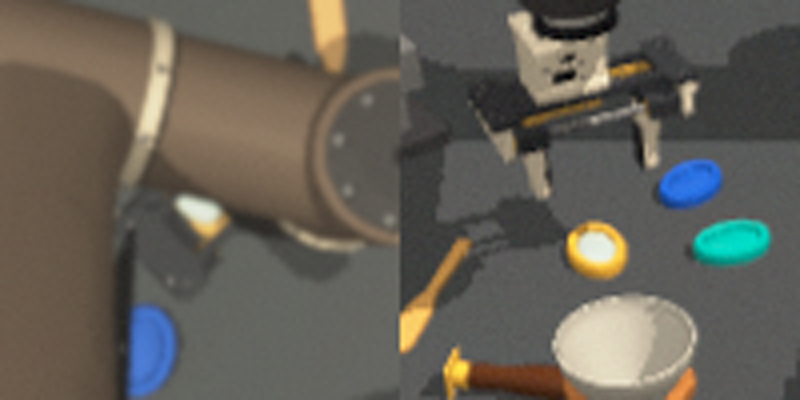

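Emit:
carry_out(
  plan=[
    [-0.009,-0.01,-0.03,0,0,-0.02],
    [0,0,-0.03,0,0,0],
    [0,0,-0.01,0,0,0],
    [0,0,0,0,0,0],
    [0,0,0,0,0,0],
  ],
)

```text
time_s: 1.95
tcp_pos: [0.4286, -0.3106, 0.0398]
eef_rot: [-179.6, 1.0, -138.3]
contact_force: [-0.3, 0.6, 0.3]
gripper_width: 0.0876
```

Emit:
carry_out(
  plan=[
    [-0.0075,0.005,-0.01,0,0,0],
    [0,0,-0.01,0,0,0],
  ],
)

```text
time_s: 2.12
tcp_pos: [0.4248, -0.3072, 0.025]
eef_rot: [-179.1, 1.2, -138.2]
contact_force: [-1.0, -0.4, 0.0]
gripper_width: 0.0876
```

```bash
cat > d.py <<'E'
import sys,numpy as np
from scipy.spatial.transform import Rotation as Ro
from plant import r
def delta(p,R):
    s=r.get_state(); c=Ro.from_euler('xyz',s['eef_rot'],degrees=True)
    print("d",np.round(np.array(p)-s['tcp_pos'],4),"w",np.round((R*c.inv()).as_rotvec(),4),"now",np.round(s['tcp_pos'],4),np.round(s['eef_rot'],1),"F",np.round(s['contact_force'],1),"t",round(s['time_s'],2),"j",np.round(s['joints'],0))
if __name__=="__main__":
    v=list(map(float,sys.argv[1:])); delta(v[:3],Ro.from_euler('xyz',v[3:6],degrees=True))
E
python3 d.py .421 -.305 .002 180 0 -138.2
```

```text
d [-0.0038  0.0022 -0.023 ] w [-0.0029  0.0255  0.0004] now [ 0.4248 -0.3072  0.025 ] [-179.1    1.2 -138.2] F [-1.  -0.4  0. ] t 2.12 j [-15.  19. -33.  -1. -37. -33.]
```

Emit:
carry_out(
  plan=[
    [-0.002,0.001,-0.008,-0.001,0.012,0],
    [-0.002,0.001,-0.007,-0.001,0.013,0],
    [0,0,-0.004,0,0,0],
  ],
)

```text
time_s: 2.37
tcp_pos: [0.4234, -0.3062, 0.0078]
eef_rot: [-179.8, 0.1, -138.2]
contact_force: [-0.2, -0.2, 0.1]
gripper_width: 0.0878
```

```bash
python3 d.py .421 -.305 .002 180 0 -138.2
```

```text
d [-0.0024  0.0012 -0.0058] w [ 0.0015  0.0037 -0.0004] now [ 0.4234 -0.3062  0.0078] [-1.798e+02  1.000e-01 -1.382e+02] F [-0.2 -0.2  0.1] t 2.37 j [-14.  21. -33.   0. -36. -34.]
```

Emit:
carry_out(
  plan=[
    [-0.002,0.001,-0.004,0.001,0.004,0],
    [0,0,-0.001,0,0,0],
  ],
)

```text
time_s: 2.53
tcp_pos: [0.4218, -0.3051, 0.002]
eef_rot: [180.0, -0.1, -138.1]
contact_force: [-0.2, -0.1, 1.2]
gripper_width: 0.088
```

Emit:
carry_out(
  plan=[
    [0,0,0,0,0,0],
    [0,0,0,0,0,0],
    [0,0,0,0,0,0],
    [0,0,0,0,0,0],
    [0,0,0,0,0,0],
    [0,0,0,0,0,0],
  ],
  fingers=1,
  force=20,
)

```text
time_s: 3.03
tcp_pos: [0.4223, -0.3053, 0.0021]
eef_rot: [180.0, -0.1, -138.1]
contact_force: [0.8, 0.4, -1.7]
gripper_width: 0.0548
```

Emit:
carry_out(
  plan=[
    [0,0,0.01,0,0,0],
    [0,0,0.03,0,0,0],
    [0,0,0.04,0,0,0],
    [0,0,0.04,0,0,0],
    [0,0,0,0,0,0],
  ],
)

```text
time_s: 3.45
tcp_pos: [0.4184, -0.3046, 0.127]
eef_rot: [179.6, -0.4, -138.1]
contact_force: [1.7, -1.2, -0.9]
gripper_width: 0.0543
```

```bash
python3 - <<'E'
from h import *
p=np.load("pose.npy"); print(U(p,[-.175,.042,.03]),np.degrees(p[2]))
im=r.capture("side")[:,:,::-1].copy(); cv2.imwrite("pics/s2.png",cv2.resize(im[80:240,180:340],None,fx=3.5,fy=3.5))
E
python3 d.py .533 .076 .12 180 0 -78.4
```

```text
[[0.53455749 0.07563964 0.03      ]] 101.54992435292803
d [ 0.1158  0.3798 -0.0042] w [ 0.0035 -0.0121  1.0434] now [ 0.4172 -0.3038  0.1242] [ 179.4   -0.4 -138.2] F [-0.5  0.3 -1.4] t 3.5 j [-14.  11. -27.   0. -53. -34.]
```

View pics/s2.png

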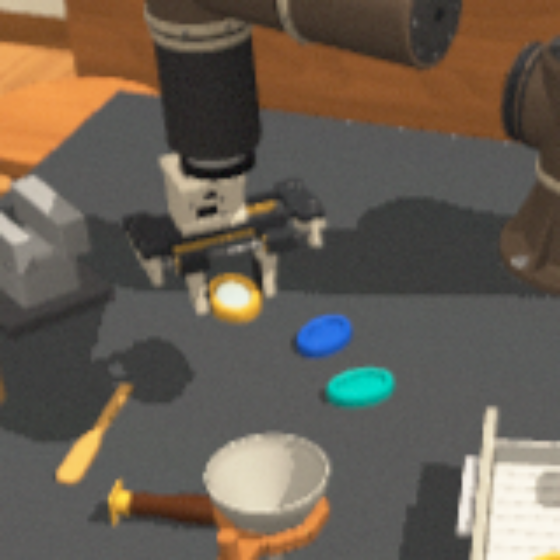

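The bezel is held level at about (237,297) in the crop. Carrying it to the drawer.

Emit:
carry_out(
  plan=[
    [0.0115,0.036,0.004,0,0,0.104],
    [0.0115,0.036,0.004,0,0,0.104],
    [0.0115,0.036,0.004,0,0,0.104],
    [0.0115,0.036,0.004,0,0,0.104],
    [0.0115,0.036,0.004,0,0,0.104],
    [0.0115,0.036,0.002,0,0,0.104],
    [0.0115,0.036,0,0,0,0.104],
    [0.0115,0.036,0,0,0,0.104],
    [0.0115,0.036,0,0,0,0.104],
    [0.008,0.025,0,0,0,0.08],
    [0.004,0.01,0,0,0,0],
    [0,0,0,0,0,0],
  ],
)

```text
time_s: 4.5
tcp_pos: [0.5281, 0.0711, 0.1474]
eef_rot: [179.3, -0.3, -77.6]
contact_force: [0.0, -0.2, -0.2]
gripper_width: 0.0542
```

```bash
python3 d.py .5345 .0756 .10 180 0 -78.4
```

```text
d [ 0.0064  0.0045 -0.0474] w [ 0.0079 -0.0113 -0.0135] now [0.5281 0.0711 0.1474] [179.3  -0.3 -77.6] F [ 0.  -0.2 -0.2] t 4.5 j [ 29.  12. -23.   0. -56. -17.]
```

Emit:
carry_out(
  plan=[
    [0.003,0.002,-0.02,0.004,-0.006,-0.007],
    [0.003,0.002,-0.02,0.004,-0.005,-0.006],
    [0,0,-0.02,0,0,0],
    [0,0,-0.02,0,0,0],
    [0,0,0,0,0,0],
  ],
)

```text
time_s: 4.92
tcp_pos: [0.532, 0.0727, 0.0649]
eef_rot: [180.0, 0.0, -78.9]
contact_force: [-0.9, -0.6, -1.7]
gripper_width: 0.0543
```

```bash
python3 d.py .5345 .0756 .028 180 0 -78.4;python3 - <<'E'
from h import *
a=r.capture("side")[:,:,::-1][100:240,270:410];b=r.capture("top")[:,:,::-1][130:270,230:370]; cv2.imwrite("pics/s3.png",cv2.resize(np.hstack([a,b]),None,fx=2.8,fy=2.8))
E
```

```text
d [ 0.0025  0.0029 -0.0369] w [-0.0006 -0.0009  0.0084] now [0.532  0.0727 0.0649] [180.    0.  -78.9] F [-0.9 -0.6 -1.7] t 4.92 j [ 29.  17. -28.  -0. -45. -17.]
```

View pics/s3.png

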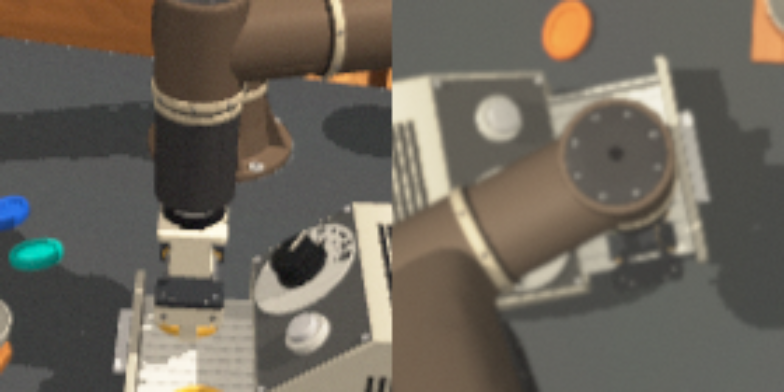

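The gripper hangs clear between the drawer front and the unit's face. Lowering.

Emit:
carry_out(
  plan=[
    [0.0015,0.0015,-0.012,0,0,0.006],
    [0.001,0.0015,-0.012,0,0,0],
    [0,0,-0.006,0,0,0],
    [0,0,-0.003,0,0,0],
  ],
)

```text
time_s: 5.35
tcp_pos: [0.5399, 0.0762, 0.0394]
eef_rot: [-179.3, 0.1, -78.6]
contact_force: [0.3, -0.4, -1.2]
gripper_width: 0.0548
```

```bash
python3 d.py .5345 .0756 .028 180 0 -78.4
```

```text
d [-0.0054 -0.0006 -0.0114] w [-0.0045  0.0107  0.0036] now [0.5399 0.0762 0.0394] [-1.793e+02  1.000e-01 -7.860e+01] F [ 0.3 -0.4 -1.2] t 5.35 j [ 29.  19. -29.   0. -41. -17.]
```

Emit:
carry_out(
  plan=[
    [-0.003,0,-0.005,-0.002,0.006,0],
    [-0.002,0,-0.003,-0.002,0.005,0],
    [0,0,0,0,0,0],
  ],
)

```text
time_s: 5.6
tcp_pos: [0.5347, 0.076, 0.0314]
eef_rot: [180.0, 0.0, -78.7]
contact_force: [0.3, -0.6, -1.1]
gripper_width: 0.0544
```

```bash
python3 d.py .5345 .0756 .028 180 0 -78.4
```

```text
d [-0.0002 -0.0004 -0.0034] w [-0.0002 -0.0007  0.0045] now [0.5347 0.076  0.0314] [180.    0.  -78.7] F [ 0.3 -0.6 -1.1] t 5.6 j [ 29.  20. -30.  -0. -40. -17.]
```

Emit:
carry_out(
  plan=[
    [0,0,-0.0015,0,0,0],
    [0,0,-0.001,0,0,0],
    [0,0,0,0,0,0],
  ],
)

```text
time_s: 5.85
tcp_pos: [0.535, 0.0763, 0.0293]
eef_rot: [-180.0, 0.0, -78.6]
contact_force: [0.1, 0.6, -1.5]
gripper_width: 0.0547
```

Emit:
carry_out(
  plan=[
    [0,0,-0.001,0,0,0],
    [0,0,-0.0005,0,0,0],
  ],
)

```text
time_s: 6.02
tcp_pos: [0.5352, 0.0764, 0.028]
eef_rot: [-180.0, 0.0, -78.6]
contact_force: [-0.6, 0.0, 1.1]
gripper_width: 0.0546
```

Fz changed from about -1.4 N to +1.1 N, so the floor is carrying the bezel. Releasing with a partial opening.

Emit:
carry_out(
  plan=[
    [0,0,0,0,0,0],
    [0,0,0,0,0,0],
    [0,0,0,0,0,0],
    [0,0,0,0,0,0],
  ],
  fingers=-0.58,
)

```text
time_s: 6.35
tcp_pos: [0.5359, 0.0767, 0.0286]
eef_rot: [-179.9, 0.0, -78.6]
contact_force: [0.3, -0.3, 1.2]
gripper_width: 0.0683
```

Emit:
carry_out(
  plan=[
    [0,0,0.01,0,0,0],
    [0,0,0.02,0,0,0],
    [0,0,0.04,0,0,0],
    [0,0,0.04,0,0,0],
    [0,0,0,0,0,0],
  ],
)

```text
time_s: 6.77
tcp_pos: [0.5338, 0.0751, 0.1436]
eef_rot: [179.8, -0.1, -78.6]
contact_force: [0.7, 1.0, -0.1]
gripper_width: 0.0694
```

```bash
python3 - <<'E'
from h import *
p=np.load("pose.npy"); print(U(p,[-.31,0,.06]), U(p,[-.2735,0,.06]),U(p,[-.1375,0,.06]))
a=r.capture("side")[:,:,::-1][130:270,270:410];b=r.capture("top")[:,:,::-1][130:270,230:370]; cv2.imwrite("pics/s4.png",cv2.resize(np.hstack([a,b]),None,fx=2.8,fy=2.8))
E
python3 d.py .602 -.048 .16 180 0 -78.4
```

```text
[[ 0.60273695 -0.04821738  0.06      ]] [[ 0.59542886 -0.01245648  0.06      ]] [[0.56819871 0.1207896  0.06      ]]
d [ 0.0708 -0.1225  0.0216] w [ 0.0036 -0.0089  0.0047] now [0.5312 0.0745 0.1384] [ 1.795e+02 -1.000e-01 -7.870e+01] F [-0.9  0.4 -1.6] t 6.87 j [ 29.  12. -23.  -0. -55. -18.]
```

View pics/s4.png

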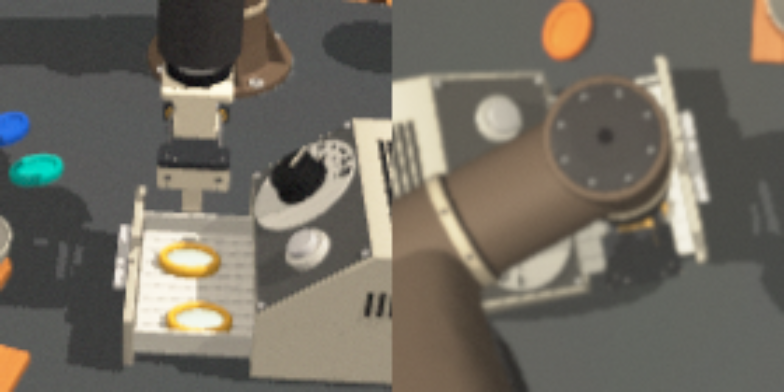

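Both bezels lie side by side, level, in the drawer. Checking the funnel clearance before going round to the drawer front.

Run:
```python
from h import *
p=np.load("pose.npy")
for uv,z in (((358,152),.02),((391,153),.02),((362,117),.02),((362,128),.2),((380,145),.2),((397,128),.2),((402,181),.02)): print(uv,z,np.round(plane("top",uv,z),3))
print(np.round(U(p,[[-.31-.039,-.097,0],[-.31-.039,.097,0],[-.31+.039,-.097,0]]),3))
```

```text
(358, 152) 0.02 [ 0.719 -0.068  0.02 ]
(391, 153) 0.02 [ 0.715 -0.183  0.02 ]
(362, 117) 0.02 [ 0.846 -0.083  0.02 ]
(362, 128) 0.2 [ 0.753 -0.07   0.2  ]
(380, 145) 0.2 [ 0.7   -0.125  0.2  ]
(397, 128) 0.2 [ 0.753 -0.178  0.2  ]
(402, 181) 0.02 [ 0.616 -0.219  0.02 ]
[[ 0.706 -0.067  0.   ]
 [ 0.516 -0.106  0.   ]
 [ 0.69   0.009  0.   ]]
```

```bash
python3 - <<'E'
from h import *
p=np.load("pose.npy"); print(U(p,[[-.292,.025,.06],[-.1375,.025,.06]]))
E
python3 d.py .5745 -.0256 .06 180 0 -78.4
```

```text
[[ 0.5746392  -0.03558741  0.06      ]
 [ 0.54370494  0.11578406  0.06      ]]
d [ 0.0433 -0.1001 -0.0784] w [ 0.0036 -0.0089  0.0047] now [0.5312 0.0745 0.1384] [ 1.795e+02 -1.000e-01 -7.870e+01] F [-0.9  0.4 -1.6] t 6.87 j [ 29.  12. -23.  -0. -55. -18.]
```

Emit:
carry_out(
  plan=[
    [0.012,-0.03,0.003,0.001,-0.002,0.001],
    [0.012,-0.03,0.003,0.001,-0.002,0.001],
    [0.012,-0.03,0.003,0.001,-0.002,0.001],
    [0.008,-0.015,0,0,-0.002,0.001],
    [0,0,0,0,0,0],
    [0,0,0,0,0,0],
  ],
  fingers=1,
)

```text
time_s: 7.37
tcp_pos: [0.5734, -0.0342, 0.1457]
eef_rot: [179.7, 0.0, -78.3]
contact_force: [0.0, -0.5, -0.4]
gripper_width: 0.0342
```

```bash
python3 d.py .5745 -.0256 .06 180 0 -78.4
```

```text
d [ 0.0011  0.0086 -0.0857] w [ 0.0005 -0.0056 -0.0025] now [ 0.5734 -0.0342  0.1457] [179.7   0.  -78.3] F [ 0.  -0.5 -0.4] t 7.37 j [ 16.  15. -18.  -0. -57.  -4.]
```

Emit:
carry_out(
  plan=[
    [0.001,-0.001,-0.025,0,-0.003,-0.002],
    [0,0,-0.025,0,-0.002,0],
    [0,0,-0.02,0,0,0],
    [0,0,-0.012,0,0,0],
    [0,0,0,0,0,0],
  ],
)

```text
time_s: 7.78
tcp_pos: [0.5718, -0.0335, 0.0597]
eef_rot: [179.9, 0.0, -78.4]
contact_force: [-0.5, 0.1, -0.7]
gripper_width: 0.0026
```

```bash
python3 d.py .5437 .1158 .06 180 0 -78.4;python3 - <<'E'
from h import *
a=r.capture("side")[:,:,::-1][130:270,250:410];cv2.imwrite("pics/s5.png",cv2.resize(a,None,fx=4,fy=4))
E
```

```text
d [-0.0281  0.1493  0.0003] w [ 0.0004 -0.0021 -0.0002] now [ 0.5718 -0.0335  0.0597] [179.9   0.  -78.4] F [-0.5  0.1 -0.7] t 7.78 j [ 16.  20. -24.  -0. -46.  -5.]
```

View pics/s5.png

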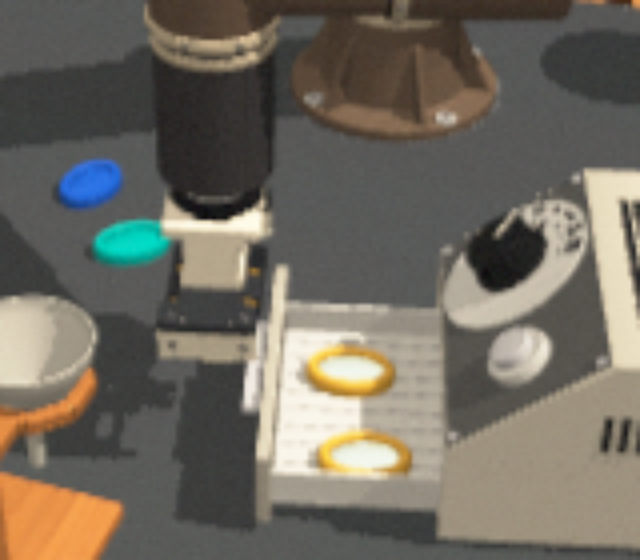

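Emit:
carry_out(
  plan=[
    [-0.001,0.008,0,0,0,0],
    [-0.001,0.006,0,0,0,0],
    [-0.001,0.006,0,0,0,0],
    [-0.001,0.006,0,0,0,0],
    [-0.002,0.008,0,0,0,0],
    [-0.002,0.01,0,0,0,0],
    [-0.002,0.01,0,0,0,0],
    [-0.002,0.01,0,0,0,0],
    [-0.002,0.01,0,0,0,0],
    [-0.002,0.01,0,0,0,0],
    [-0.002,0.01,0,0,0,0],
    [-0.002,0.01,0,0,0,0],
  ],
)

```text
time_s: 8.83
tcp_pos: [0.5503, 0.0813, 0.0646]
eef_rot: [-179.9, -0.1, -78.3]
contact_force: [0.6, -2.2, -1.3]
gripper_width: 0.0005
```

```bash
python3 d.py .5437 .1158 .06 180 0 -78.4
```

```text
d [-0.0066  0.0345 -0.0046] w [ 0.0008  0.0012 -0.0017] now [0.5503 0.0813 0.0646] [-1.799e+02 -1.000e-01 -7.830e+01] F [ 0.6 -2.2 -1.3] t 8.83 j [ 29.  19. -26.   0. -45. -17.]
```

Emit:
carry_out(
  plan=[
    [-0.001,0.006,-0.003,0,0,0],
    [-0.001,0.006,-0.002,0,0,0],
    [-0.001,0.006,0,0,0,0],
    [-0.001,0.005,0,0,0,0],
    [-0.001,0.004,0,0,0,0],
  ],
)

```text
time_s: 9.25
tcp_pos: [0.5452, 0.1132, 0.0599]
eef_rot: [-179.8, -0.0, -78.2]
contact_force: [0.8, -1.9, -0.2]
gripper_width: 0.0002
```

```bash
python3 d.py .5437 .1158 .06 180 0 -78.4
```

```text
d [-0.0015  0.0026  0.0001] w [ 0.0002  0.0028 -0.0039] now [0.5452 0.1132 0.0599] [-179.8   -0.   -78.2] F [ 0.8 -1.9 -0.2] t 9.25 j [ 32.  19. -26.   0. -44. -20.]
```

Still sliding at 2 N, so I'm creeping on until the force rises at the stop.

Emit:
carry_out(
  plan=[
    [-0.0005,0.002,0,0,0,0],
    [-0.0005,0.002,0,0,0,0],
  ],
)

```text
time_s: 9.42
tcp_pos: [0.5449, 0.1142, 0.06]
eef_rot: [-179.9, -0.4, -78.1]
contact_force: [11.1, -20.8, -2.8]
gripper_width: 0.0008
```

Emit:
carry_out(
  plan=[
    [-0.0005,0.002,0,0,0,0],
    [-0.0005,0.002,0,0,0,0],
  ],
)

```text
time_s: 9.58
tcp_pos: [0.545, 0.114, 0.06]
eef_rot: [-180.0, -0.7, -78.1]
contact_force: [5.8, -12.2, -1.0]
gripper_width: 0.0002
```

The force jumped to about 23 N, so that is the stop. Backing off and looking.

Emit:
carry_out(
  plan=[
    [0.002,-0.01,0,0,0,0],
    [0.005,-0.025,0,0,0,0],
    [0.006,-0.03,0.01,0,0,0],
    [0.006,-0.03,0.03,0,0,0],
    [0,-0.02,0.03,0,0,0],
    [0,0,0.03,0,0,0],
    [0,0,0.03,0,0,0],
  ],
)

```text
time_s: 10.17
tcp_pos: [0.5603, -0.0075, 0.1867]
eef_rot: [179.3, -0.5, -78.2]
contact_force: [0.3, 0.6, -0.0]
gripper_width: 0.0009
```

```bash
python3 - <<'E'
from h import *
a=r.capture("side")[:,:,::-1][150:250,310:440];b=r.capture("top")[:,:,::-1];cv2.imwrite("pics/s6.png",cv2.resize(a,None,fx=5,fy=5,interpolation=cv2.INTER_CUBIC));cv2.imwrite("pics/t6.png",cv2.resize(b[145:255,210:350],None,fx=5,fy=5,interpolation=cv2.INTER_CUBIC))
E
python3 d.py .5437 .1158 .06 180 0 -78.4
```

```text
d [-0.0199  0.1222 -0.1311] w [ 0.01    0.0003 -0.0058] now [ 0.5636 -0.0064  0.1911] [179.9  -0.6 -78.1] F [ 0.4 -0.2 -0.6] t 10.27 j [ 20.  12. -17.   1. -62.  -8.]
```

View pics/s6.png

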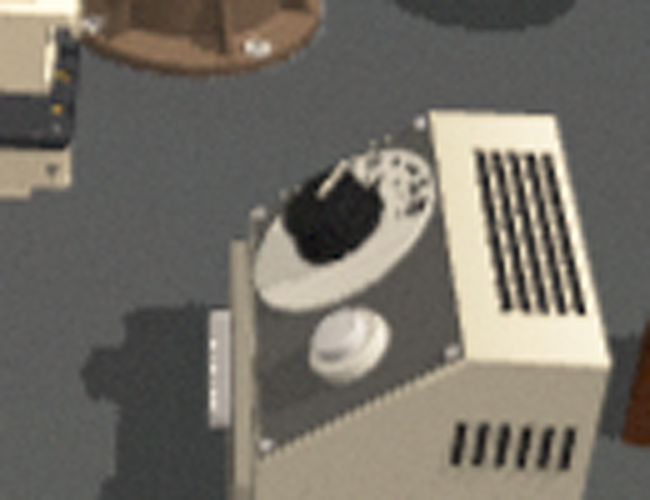

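View pics/t6.png

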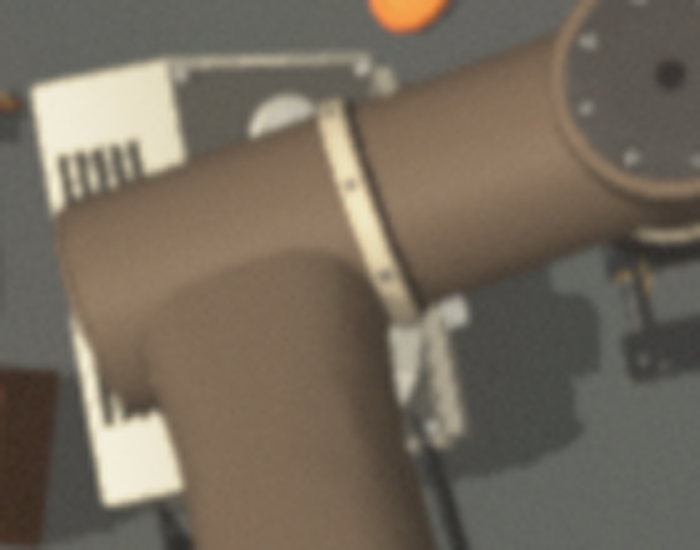

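```bash
cat > dd.py <<'E'
import sys
from h import *
from d import delta,Ro
p=np.load("pose.npy"); c,s=np.cos(np.radians(38)),np.sin(np.radians(38)); Ru=T(p)[:3,:3]
up=Ru@[c,0,s]; n=Ru@[-s,0,c]; left=Ru@[0,1,0]
def Rt(phi):  # jaw turned clockwise by phi deg from unit y
    a=np.radians(phi); y=np.cos(a)*left+np.sin(a)*up; z=-n   # cw seen from outside: left->up
    return Ro.from_matrix(np.c_[np.cross(y,z),y,z])
D=np.array([.501,.2052,.1508]); B=np.array([.6263,.2254,.1630])
if __name__=="__main__":
    q={'D':D,'B':B}[sys.argv[1]]; delta(q+n*float(sys.argv[2])/1000,Rt(float(sys.argv[3])))
    s_=r.get_state(); v=s_['tcp_pos']-q; print("up,left,n mm",np.round([1000*v@up,1000*v@left,1000*v@n],1), "F along n",np.round(np.array(s_['contact_force'])@n,1))
E
python3 dd.py D 120 -20
python3 - <<'E'
from h import *
p=np.load("pose.npy"); inv=np.linalg.inv(T(p))
print(inv@np.r_[plane("side",(309.6+233/5,149.6+242/5),.084),1])
print(inv@np.r_[plane("side",(309.6+211/5,149.6+311/5),.075),1])
print(inv@np.r_[plane("side",(309.6+208/5,149.6+425/5),.075),1])
E
```

```text
d [-0.0478  0.1392  0.0543] w [0.6759 0.0222 0.3299] now [ 0.5636 -0.0064  0.1911] [179.9  -0.6 -78.1] F [ 0.4 -0.2 -0.6] t 10.27 j [ 20.  12. -17.   1. -62.  -8.]
up,left,n mm [-148.4  -19.   167.1] F along n -0.3
[-0.11006288  0.11811965  0.084       1.        ]
[-0.12507058  0.0501537   0.075       1.        ]
[-0.12675946 -0.06683109  0.075       1.        ]
```

The drawer measures home: panel front at -110 mm and lip at -126 mm, expected -112 and -128. Tilting towards the dial.

Emit:
carry_out(
  plan=[
    [-0.007,0.01,0.015,0.0966,0.003,0.047],
    [-0.007,0.01,0.015,0.0966,0.003,0.047],
    [-0.007,0.02,0.008,0.0966,0.003,0.047],
    [-0.007,0.02,0.008,0.0966,0.003,0.047],
    [-0.007,0.02,0.008,0.0966,0.003,0.047],
    [-0.007,0.02,0,0.0966,0.003,0.047],
    [-0.006,0.02,0,0.0966,0.003,0.047],
    [0,0,0,0,0,0],
  ],
  fingers=-1,
)

```text
time_s: 10.93
tcp_pos: [0.5174, 0.122, 0.2529]
eef_rot: [-161.9, 36.5, -51.2]
contact_force: [0.7, -0.1, -1.1]
gripper_width: 0.0476
```

```bash
python3 dd.py D 80 -20
```

```text
d [-0.0066  0.035  -0.0391] w [-0.0427  0.0224 -0.012 ] now [0.5174 0.122  0.2529] [-161.9   36.5  -51.2] F [ 0.7 -0.1 -1.1] t 10.93 j [  3.  13.  -2. -40. -83.  38.]
up,left,n mm [ -4.    0.6 132.7] F along n -0.7
```

Emit:
carry_out(
  plan=[
    [-0.002,0.009,-0.01,-0.021,0.011,-0.006],
    [-0.002,0.009,-0.01,-0.021,0.011,-0.006],
    [-0.002,0.009,-0.01,0,0,0],
    [0,0.007,-0.009,0,0,0],
    [0,0,0,0,0,0],
  ],
)

```text
time_s: 11.35
tcp_pos: [0.5149, 0.1516, 0.2108]
eef_rot: [-165.6, 34.5, -54.8]
contact_force: [-0.7, -0.2, -0.7]
gripper_width: 0.0815
```

```bash
python3 dd.py D 45 -20;  python3 - <<'E'
from h import *
a=r.capture("side")[:,:,::-1][130:250,300:450];b=r.capture("top")[:,:,::-1];cv2.imwrite("pics/s7.png",cv2.resize(a,None,fx=5,fy=5,interpolation=cv2.INTER_CUBIC));cv2.imwrite("pics/t7.png",cv2.resize(b[120:280,200:400],None,fx=3.5,fy=3.5,interpolation=cv2.INTER_CUBIC))
E
```

```text
d [-0.0084  0.0265 -0.0245] w [0.016  0.0019 0.015 ] now [0.5149 0.1516 0.2108] [-165.6   34.5  -54.8] F [-0.7 -0.2 -0.7] t 11.35 j [  8.  14.  -6. -38. -76.  34.]
up,left,n mm [-6.7 -2.9 81.3] F along n -0.5
```

View pics/s7.png

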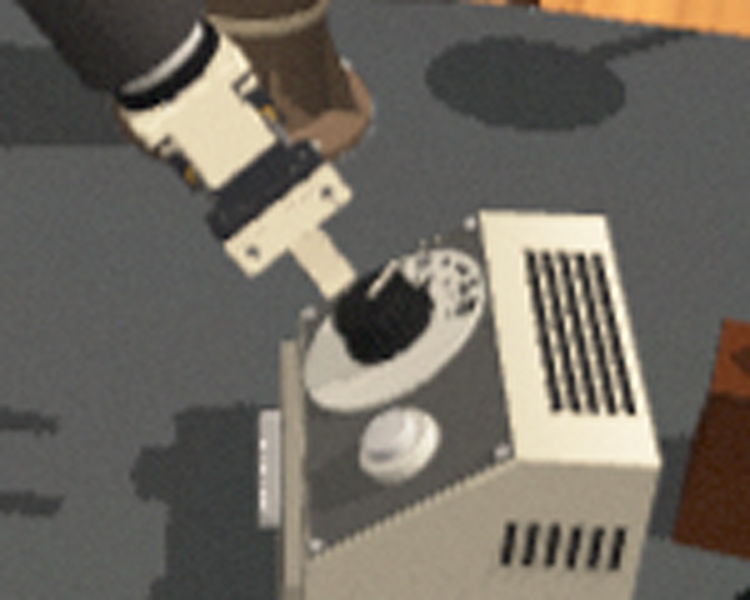

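View pics/t7.png

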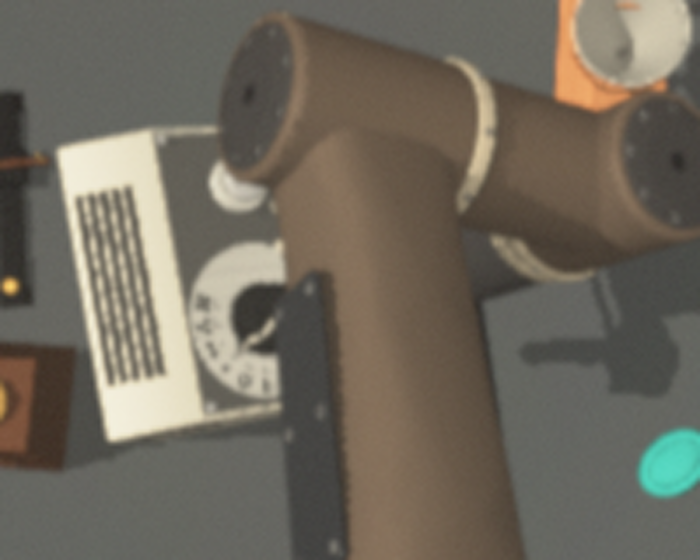

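Emit:
carry_out(
  plan=[
    [-0.003,0.01,-0.008,0.008,0.001,0.008],
    [-0.003,0.009,-0.008,0.008,0.001,0.007],
    [-0.002,0.007,-0.007,0,0,0],
    [0,0,0,0,0,0],
  ],
)

```text
time_s: 11.78
tcp_pos: [0.5083, 0.1776, 0.1894]
eef_rot: [-164.7, 35.1, -53.5]
contact_force: [-0.4, -0.1, 0.3]
gripper_width: 0.0877
```

```bash
python3 dd.py D 9 -20
```

```text
d [-0.0062  0.0222 -0.0315] w [0.0002 0.0061 0.0003] now [0.5083 0.1776 0.1894] [-164.7   35.1  -53.5] F [-0.4 -0.1  0.3] t 11.78 j [ 10.  15.  -8. -40. -73.  36.]
up,left,n mm [ 1.2 -1.6 48. ] F along n 0.3
```

Emit:
carry_out(
  plan=[
    [-0.002,0.006,-0.008,0,0.003,0],
    [-0.002,0.006,-0.008,0,0.003,0],
    [-0.001,0.005,-0.007,0,0,0],
  ],
)

```text
time_s: 12.03
tcp_pos: [0.5037, 0.1953, 0.1655]
eef_rot: [-165.0, 35.2, -53.7]
contact_force: [-0.7, 0.8, -0.1]
gripper_width: 0.0876
```

```bash
python3 dd.py D 10 -20
```

```text
d [-0.0015  0.0039 -0.0068] w [0.0009 0.0018 0.0009] now [0.5037 0.1953 0.1655] [-165.    35.2  -53.7] F [-0.7  0.8 -0.1] t 12.03 j [ 12.  16.  -9. -41. -70.  36.]
up,left,n mm [ 1.  -0.6 17.9] F along n -0.6
```

Emit:
carry_out(
  plan=[
    [-0.001,0.003,-0.004,0,0,0],
    [0,0.001,-0.002,0,0,0],
  ],
)

```text
time_s: 12.2
tcp_pos: [0.5015, 0.2006, 0.1572]
eef_rot: [-165.1, 35.3, -53.7]
contact_force: [0.6, 0.7, -0.1]
gripper_width: 0.0876
```

```bash
python3 dd.py D 10 -20
python3 - <<'E'
from h import *
a=r.capture("side")[:,:,::-1][130:250,300:450];cv2.imwrite("pics/s8.png",cv2.resize(a,None,fx=5,fy=5,interpolation=cv2.INTER_CUBIC))
E
```

```text
d [ 0.0007 -0.0014  0.0015] w [ 0.0011 -0.0008  0.0005] now [0.5015 0.2006 0.1572] [-165.1   35.3  -53.7] F [ 0.6  0.7 -0.1] t 12.2 j [ 12.  17. -10. -41. -69.  36.]
up,left,n mm [0.3 0.4 7.9] F along n -0.5
```

View pics/s8.png

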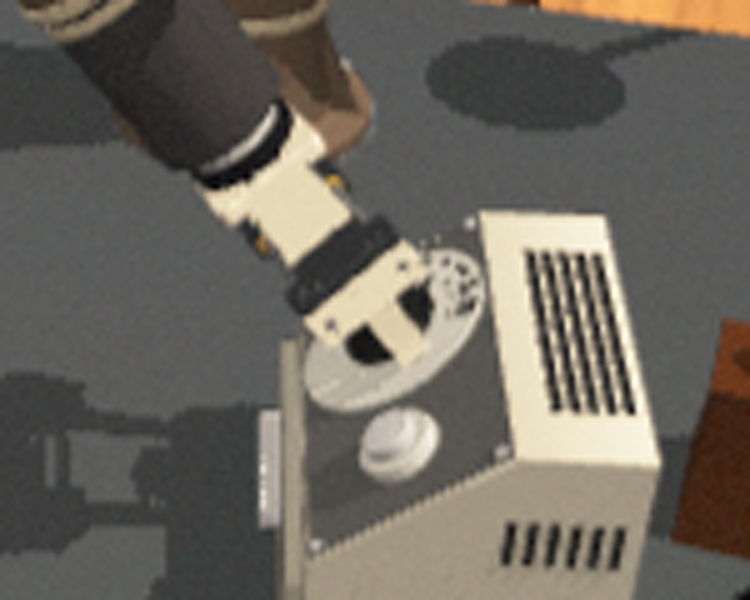

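Emit:
carry_out(
  plan=[
    [0.0003,-0.001,0.0013,0,0,0],
    [0,0,0,0,0,0],
    [0,0,0,0,0,0],
    [0,0,0,0,0,0],
    [0,0,0,0,0,0],
    [0,0,0,0,0,0],
  ],
  fingers=1,
  force=25,
)

```text
time_s: 12.75
tcp_pos: [0.5033, 0.1988, 0.1598]
eef_rot: [-165.0, 35.2, -53.7]
contact_force: [0.9, 2.7, -5.5]
gripper_width: 0.0555
```

```bash
python3 dd.py D 10 20; python3 -c "
from dd import n;print(-n*0.7)"
```

```text
d [-0.0011  0.0004 -0.0012] w [-0.0841  0.4226 -0.5499] now [0.5033 0.1988 0.1598] [-165.    35.2  -53.7] F [ 0.9  2.7 -5.5] t 12.75 j [ 12.  16. -10. -41. -69.  36.]
up,left,n mm [ 0.2 -1.  11.3] F along n -5.8
[-0.08628816  0.4222363  -0.55160753]
```

Emit:
carry_out(
  plan=[
    [0,0,0,-0.0105,0.0528,-0.0688],
    [0,0,0,-0.0105,0.0528,-0.0688],
    [0,0,0,-0.0105,0.0528,-0.0688],
    [0,0,0,-0.0105,0.0528,-0.0688],
    [0,0,0,-0.0105,0.0528,-0.0688],
    [0,0,0,-0.0105,0.0528,-0.0688],
    [0,0,0,-0.0105,0.0528,-0.0688],
  ],
)

```text
time_s: 13.33
tcp_pos: [0.5037, 0.1989, 0.1598]
eef_rot: [167.7, 36.2, -99.0]
contact_force: [0.6, 1.0, -0.5]
gripper_width: 0.0555
```

```bash
python3 dd.py D 11 20; python3 -c "
from plant import r;print(r.get_state()['moment'])"
```

```text
d [-0.0013 -0.0003 -0.0004] w [-0.0077  0.04   -0.0471] now [0.5037 0.1989 0.1598] [167.7  36.2 -99. ] F [ 0.6  1.  -0.5] t 13.33 j [ 12.  16. -10. -41. -69.  -0.]
up,left,n mm [ 0.2 -1.4 11.3] F along n -0.9
[-2.07842178 -0.46279168 -0.06792894]
```

Emit:
carry_out(
  plan=[
    [0,0,0,-0.008,0.04,-0.05],
    [0,0,0,0,0,0],
    [0,0,0,0,0,0],
  ],
)

```text
time_s: 13.58
tcp_pos: [0.5037, 0.1988, 0.1598]
eef_rot: [164.8, 35.2, -103.9]
contact_force: [-0.9, 1.0, -0.6]
gripper_width: 0.0555
```

```bash
python3 dd.py D 11 20
```

```text
d [-0.0014 -0.0003 -0.0003] w [ 0.0009 -0.0036  0.0083] now [0.5037 0.1988 0.1598] [ 164.8   35.2 -103.9] F [-0.9  1.  -0.6] t 13.58 j [ 12.  16. -10. -41. -69.  -4.]
up,left,n mm [ 0.2 -1.4 11.3] F along n -1.2
```

Emit:
carry_out(
  plan=[
    [0,0,0,0,0,0],
    [0,0,0,0,0,0],
    [0,0,0,0,0,0],
    [0,0,0,0,0,0],
    [0,0,0,0,0,0],
  ],
  fingers=-1,
)

```text
time_s: 14.0
tcp_pos: [0.5038, 0.1985, 0.1601]
eef_rot: [165.1, 35.3, -103.4]
contact_force: [0.4, -0.6, 0.3]
gripper_width: 0.0828
```

Emit:
carry_out(
  plan=[
    [0.001,-0.006,0.008,0,0,0],
    [0.003,-0.015,0.02,0,0,0],
    [0.004,-0.02,0.026,0,0,0],
    [0.004,-0.02,0.026,0,0,0],
    [0,0,0,0,0,0],
  ],
)

```text
time_s: 14.42
tcp_pos: [0.5143, 0.134, 0.2437]
eef_rot: [164.9, 35.2, -103.3]
contact_force: [1.3, 0.5, -0.2]
gripper_width: 0.0876
```

```bash
python3 dd.py B 60 20;  python3 - <<'E'
from h import *
a=r.capture("side")[:,:,::-1][165:240,340:440];b=r.capture("top")[:,:,::-1];cv2.imwrite("pics/s9.png",cv2.resize(a,None,fx=7,fy=7,interpolation=cv2.INTER_CUBIC));cv2.imwrite("pics/t9.png",cv2.resize(b[145:255,210:350],None,fx=5,fy=5,interpolation=cv2.INTER_CUBIC))
E
```

```text
d [ 0.1194  0.0552 -0.0334] w [ 0.0028 -0.0024 -0.0008] now [0.5143 0.134  0.2437] [ 164.9   35.2 -103.3] F [ 1.3  0.5 -0.2] t 14.42 j [  6.  13.  -3. -38. -81.  -6.]
up,left,n mm [ -3.2 128.1 104.9] F along n -0.3
```

View pics/s9.png

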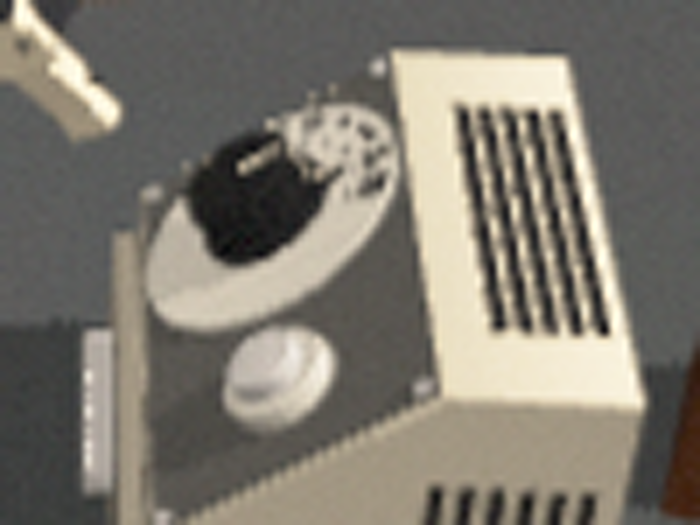

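View pics/t9.png

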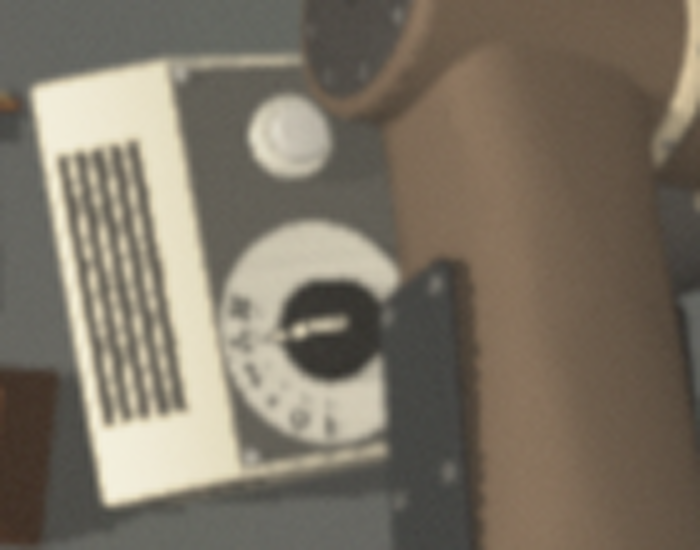

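The pointer now runs straight up the slope to the three-dot mark, (347,322) to (270,338) in the top crop. Moving over the button with the fingers closed.

Emit:
carry_out(
  plan=[
    [0.03,0.012,0,0,0,0],
    [0.03,0.012,0,0,0,0],
    [0.03,0.014,-0.012,0,0,0],
    [0.028,0.014,-0.02,0,0,0],
    [0,0,0,0,0,0],
    [0,0,0,0,0,0],
    [0,0,0,0,0,0],
    [0,0,0,0,0,0],
  ],
  fingers=1,
)

```text
time_s: 15.18
tcp_pos: [0.6304, 0.1925, 0.2013]
eef_rot: [163.9, 35.1, -103.8]
contact_force: [-0.2, -0.1, 0.0]
gripper_width: 0.0399
```

```bash
python3 dd.py B 15 20
```

```text
d [-0.0022  0.0238 -0.0264] w [ 0.0001 -0.0161 -0.0004] now [0.6304 0.1925 0.2013] [ 163.9   35.1 -103.8] F [-0.2 -0.1  0. ] t 15.18 j [ 10.  25.   9. -39. -79.  -9.]
up,left,n mm [-2.5  2.6 50.5] F along n 0.1
```

Emit:
carry_out(
  plan=[
    [0,0,0,0,-0.01,0],
    [0,0,0,0,-0.005,0],
    [0,0,0,0,0,0],
    [-0.001,0.008,-0.009,0,0,0],
    [-0.001,0.008,-0.008,0,0,0],
    [0,0.004,-0.005,0,0,0],
    [0,0,0,0,0,0],
  ],
)

```text
time_s: 15.77
tcp_pos: [0.6265, 0.2134, 0.1812]
eef_rot: [165.4, 35.5, -103.1]
contact_force: [0.2, -0.5, -0.2]
gripper_width: 0.0008
```

```bash
python3 dd.py B 0 20
python3 - <<'E'
from h import *
a=r.capture("side")[:,:,::-1][140:250,320:450];cv2.imwrite("pics/s10.png",cv2.resize(a,None,fx=5,fy=5,interpolation=cv2.INTER_CUBIC))
E
```

```text
d [-0.0002  0.012  -0.0182] w [-0.0012  0.0057  0.0012] now [0.6265 0.2134 0.1812] [ 165.4   35.5 -103.1] F [ 0.2 -0.5 -0.2] t 15.77 j [ 11.  25.   6. -40. -75.  -8.]
up,left,n mm [ 1.9  2.2 21.6] F along n 0.2
```

View pics/s10.png

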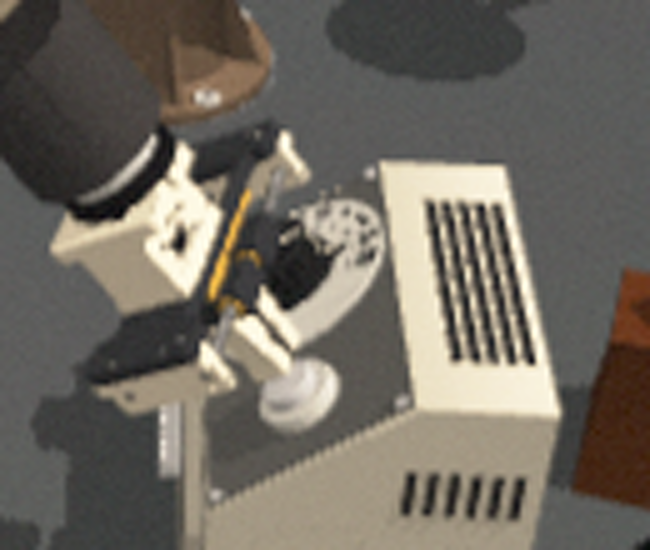

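Emit:
carry_out(
  plan=[
    [0.001,0.004,-0.007,0,0,0],
    [0,0.003,-0.005,0,0,0],
  ],
)

```text
time_s: 15.98
tcp_pos: [0.6282, 0.2204, 0.1699]
eef_rot: [165.6, 35.5, -103.0]
contact_force: [-1.7, -1.6, 2.5]
gripper_width: 0.0003
```

```bash
python3 dd.py B 0 20
```

```text
d [-0.0019  0.005  -0.0069] w [-0.0009  0.0077  0.0006] now [0.6282 0.2204 0.1699] [ 165.6   35.5 -103. ] F [-1.7 -1.6  2.5] t 15.98 j [ 12.  26.   6. -40. -74.  -8.]
up,left,n mm [ 0.1 -0.9  8.7] F along n 2.7
```

Contact, 2.7 N along the button axis. Pressing in small steps.

Emit:
carry_out(
  plan=[
    [-0.0003,0.0012,-0.0016,0,0,0],
    [-0.0003,0.0012,-0.0016,0,0,0],
  ],
)

```text
time_s: 16.15
tcp_pos: [0.6278, 0.2229, 0.1665]
eef_rot: [165.6, 35.5, -102.9]
contact_force: [-3.5, -11.3, 21.2]
gripper_width: 0.0001
```

```bash
python3 dd.py B 0 20
```

```text
d [-0.0015  0.0025 -0.0035] w [-0.0005  0.0078 -0.0003] now [0.6278 0.2229 0.1665] [ 165.6   35.5 -102.9] F [ -3.5 -11.3  21.2] t 16.15 j [ 12.  26.   6. -40. -73.  -7.]
up,left,n mm [-0.  -0.9  4.4] F along n 23.1
```

23 N after about 5–6 mm of travel, so the button has bottomed. Holding one row, then letting go and retracting.

Emit:
carry_out(
  plan=[
    [0,0,0,0,0,0],
    [0,0,0,0,0,0],
  ],
)

```text
time_s: 16.32
tcp_pos: [0.6279, 0.222, 0.1677]
eef_rot: [165.7, 35.4, -102.8]
contact_force: [-1.5, -2.6, 4.3]
gripper_width: 0.0007
```

Emit:
carry_out(
  plan=[
    [0.001,-0.006,0.008,0,0,0],
    [0.003,-0.015,0.02,0,0,0],
    [0.004,-0.02,0.026,0,0,0],
    [0.004,-0.02,0.026,0,0,0],
    [-0.02,-0.02,0.02,0,0,0],
    [-0.025,-0.02,0.015,0,0,0],
    [-0.025,-0.02,0.015,0,0,0],
    [-0.025,-0.02,0,0,0,0],
    [-0.025,-0.02,0,0,0,0],
    [0,0,0,0,0,0],
    [0,0,0,0,0,0],
  ],
)

```text
time_s: 17.23
tcp_pos: [0.5145, 0.0508, 0.3043]
eef_rot: [165.7, 35.1, -102.8]
contact_force: [0.3, 0.5, 0.4]
gripper_width: 0.0001
```

```bash
python3 dd.py B 0 20
python3 - <<'E'
from h import *
a=r.capture("side")[:,:,::-1];b=r.capture("top")[:,:,::-1]
cv2.imwrite("pics/s11.png",a);cv2.imwrite("pics/t11.png",b)
cv2.imwrite("pics/c11.png",np.hstack([cv2.resize(a[165:240,340:440],(400,300),interpolation=cv2.INTER_CUBIC),cv2.resize(b[145:250,210:350],(400,300),interpolation=cv2.INTER_CUBIC)]))
E
```

```text
d [ 0.1118  0.1746 -0.1413] w [ 0.0056  0.009  -0.0001] now [0.5145 0.0508 0.3043] [ 165.7   35.1 -102.8] F [0.3 0.5 0.4] t 17.23 j [ -2.  12.   3. -36. -91.  -4.]
up,left,n mm [-30.2 144.5 202.9] F along n -0.0
```

View pics/c11.png

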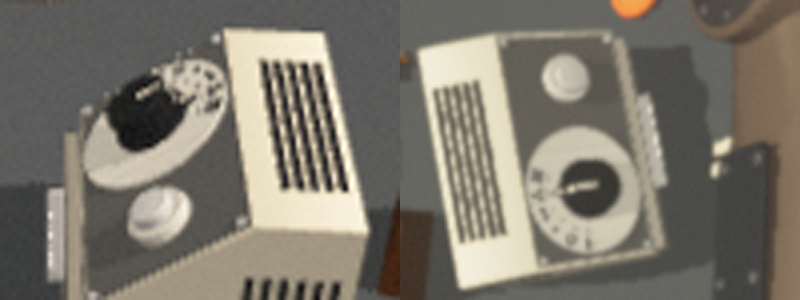

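View pics/s11.png

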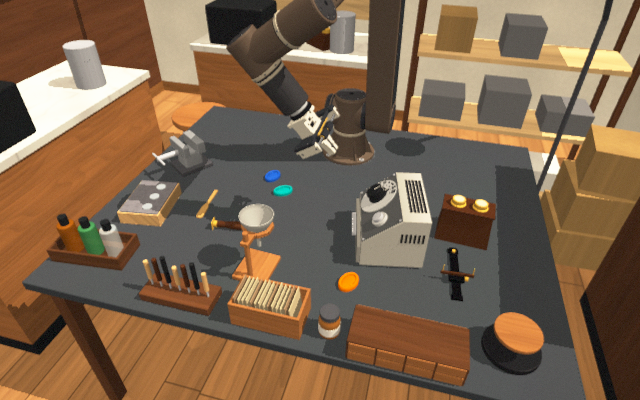

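The last pictures show the drawer front against the unit, the pointer at three dots, the button out and the bystanders unmoved. One last numeric check of the drawer front, then I hand in.

Run:
```python
import cv2
b=cv2.imread("pics/t11.png");cv2.imwrite("pics/c12.png",cv2.resize(b[145:245,270:340],None,fx=6,fy=6,interpolation=cv2.INTER_CUBIC))
```

```text
(no output)
```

View pics/c12.png

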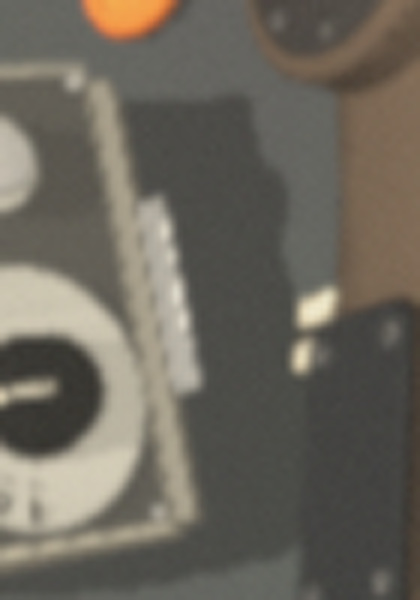

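Run:
```python
from h import *
p=np.load("pose.npy"); inv=np.linalg.inv(T(p))
for u,v,z in((110,85,.084),(200,515,.084),(163,195,.075),(203,387,.075)):
    print(np.round(1000*(inv@np.r_[plane("top",(269.6+u/6,144.6+v/6),z),1])[:2]))
print(r.close_job())
```

```text
[-112. -122.]
[-115.  123.]
[-128.  -56.]
[-129.   54.]
the job is handed in; nothing more can be done
None
```

I carried out the whole job in the order asked and handed it in at about 17 s, with the arm clear of everything. There is no verdict from the interface, so what follows is what my own checks showed.

- **Bezel:** I gripped it across its 56 mm width and lowered it until the drawer floor took its weight. I then released it face up beside its mate. The picture before closing showed both lying flat.
- **Drawer:** I pushed it at the pull until it hit the stop, at about 24 N. The final top view puts the panel front at -112 and -115 mm (nominal -112) and the lip at -128 and -129 mm (nominal -128). That is home within the camera's error; an earlier side view read 2–3 mm less (panel -110, lip -125 to -127).
- **Selector:** I turned it 40° clockwise from one dot. The last pictures show the pointer straight up the slope, at three dots.
- **Start button:** I pressed it only after both of those were done. It took about 23 N, a hard stop well above the 6 N needed, and then I let go. I could not see its travel directly: contact to stop measured about 4.5 mm plus an unmeasured initial part. My camera estimate of the button top was also about 9 mm too low along its axis.
- **Other things:** The other bench items and the look-alike bezels appear where they were in the first pictures, judged by eye.

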